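# Draw out the griddle's drip tray with the hooked rod

## Robot

A 7-joint arm with a two-finger parallel gripper is mounted at the origin on the work surface. World frame = base frame: x ahead of the robot, y to its left, z up, the work surface at z = 0. Lengths are in mm, angles in rad, forces in N, time in s.
With the tool pointing down it reaches from about 400 to 925 mm from the base axis. Payload 4.1 kg.
Tool frame: the origin (TCP) lies at the very end of the fingers, on their centre line; the grasp point (between the pads) lies 19 mm behind it; z points along the fingers, y is the line along which they close (so a half turn about z gives the same grasp; the last joint's range is limited). The gripper opens to 85 mm and grips with 20 to 120 N. Pads are 22 mm wide; open, the fingers measure 114 mm over their backs; the gripper's body (76 mm by 85 mm) begins 54 mm behind the grasp point. The pads swing forward as they close: fully open they stand 13 mm farther back than shut.
Start: joints at [-1.371, 0.398, 0.045, 1.537, -0.019, 1.207, -0.051], TCP at [191.321, 621.241, 231.347] pointing down, gripper open.
Joint ranges: [-2.82, 2.82], [-0.49, 2.23], [-1.37, 1.46], [0, 2.46], [-1.36, 4.5], [0.23, 2], [-2.94, 2.94]. Speed limits (rad/s): [2.57, 2.57, 3.14, 3.14, 3.14, 3.14, 3.14].

## Interface

Orientations are given as a unit quaternion [x, y, z, w].
In Python, from cell import ctrl gives the robot as it stands.
- The arm moves only by the shell command python3 -m crank 'ROWS' [FORCE]. ROWS is a JSON object of lists of equal length, an entry for each row: "offset": the shift along the tool's x, y, z in m, a list of three; "turn": the turn, a rotation vector about the tool's x, y, z in rad, a list of three; "hand": the finger opening in m, from 0 to 0.0854. In form: {"offset": [[x, y, z], ...], "turn": [[wx, wy, wz], ...], "hand": [hand, ...]}. A call has exactly 5 rows; each row shifts and turns the commanded pose from where the row before left it, along the tool's axes as they then stand; what a row does not reach is not made up. A row lasts 1/8 s, in which the tool goes at most 62.5 mm and 10.7 degrees, less where a joint would pass 70% of its speed; a pose out of reach is approached as far as the arm can. A call with a gripper value outside its range is refused whole. The fingers move at their own pace and stop on an object; FORCE is the grip in N (left out, the last holds). Time passes only in rows, so rows that do not move let the fingers close, or fill a call up. It gives the time, the measured TCP pose, the force, the opening and the grip force at its end, in the units of the state.
- ctrl.read_state(): the state, without advancing time (a new reading comes with each control period).
- ctrl.camera(name): name is "scene" or "top" or "wrist"; returns the picture (420x560x3 uint8, red, green, blue); there is no depth.
- ctrl.calibration(name): a dict with "mtx" (3x3 intrinsics, pixels), "dist" ([k1, k2, p1, p2, k3] as OpenCV has them; the pictures are not rectified), "camera_from_world" (4x4, takes a point from world to camera coordinates). Camera axes: x right, y up, looking along -z (the intrinsics and any distortion apply to the point x, -y, -z); pixel columns grow to the right and rows downward; lengths in mm; the calibration is good to about 2 mm. A picture is of the moment at which its call begins: read the wrist's pose just before it. calibration takes no time and is no camera call; for the wrist camera it gives the pose at the moment of the call.
- ctrl.sign_off(): hands the job in; it is judged then, once.
The state is a dict: "t": time; "joints": joint angles; "joint_velocities": joint speeds; "effort": joint torques, N m; "eef_pos": TCP position; "tool_rot": TCP orientation; "wrist_force": force on the tool from outside, world axes, zero at the start; "wrist_torque": the same for the moment, N m; "opening": opening from 0.0 (shut) to 1.0 (fully open); "grip_force": force on a finger pad.
Only numpy, scipy, OpenCV 4.12 (cv2) and the standard library are available. Lean on these libraries where they do the work, as an engineer would, in place of code of your own. Each camera call takes 0.05 s, during which the arm holds its last target. There are 200 camera calls.

## Task

Take the hooked rod from the blue mat, reach it in under the front ledge of the cold griddle, feel for the pull eye of the drip tray, catch it with the hook and gently draw the tray out as far as it goes. Then free the hook and lay it back on the middle of the blue mat. Move the tray with the hook only, never with the hand, do not force or strike anything, and leave the other things on the worktop alone.

Things in the scene. Friction and masses are not known exactly. Their poses are not given: they have to be found in the camera images.
- hook_grip (a point): Loose hooked rod, 160 g: its grip point and about its centre of mass, mid-height of the wooden handle. x along the rod to the hook, z up. Handle 24 mm wide (y), 26 high, from 88 mm behind this point to 27 ahead, underside 13 mm below it; brass collar 18 mm thick to 40 mm ahead. Grip firmly, feel lightly: over about 5 N sideways at the prong can twist the rod in the grip.
- hook_tip (a point): Round top of the hook's prong: 145 mm ahead of and 20 mm above the grip point. The steel rod, 8 mm thick, runs with its axis 8.5 mm below the grip point's height and turns up into this prong, 8 mm thick, which stands 24 mm above the rod. The prong points up on the mat and should stay so in use.
- ledge (a point): Middle of the lower front edge of the ledge of a steel countertop griddle (360 wide, 320 deep, 55 mm thick body, dark plate, two black dials on the ledge), 90 mm above the worktop. x into the griddle, away from the robot; y left along the ledge. Below the ledge it is open, 332 mm wide, between side cheeks that begin 70 mm behind its front face; the drip tray slides there.
- eye_zone (a point): Point fixed to the griddle, 50 mm behind the ledge's front face, 66 mm above the worktop, axes as ledge: middle of the range of the pull eye when joint tray is 0 (it comes forward with the tray). The hidden eye is clamped firmly anywhere within 70 mm left or right (y) of here; it is not measured: find it by feel. A touch gives way little; never press over 25 N on eye or tray.
- tray (a joint): How far (m) the aluminium drip tray is out towards the front: 0 in, 0.070 at its hard stop; starts slightly out. Drags with 2 N, stays where left. 300 mm wide; its front wall, 17 to 67 mm above the worktop, is 65 mm behind the ledge's front face at 0. Hook forces on it must stay below 25 N.
- eye_shape (a point): Same place as eye_zone; tells the eye's shape. Red U of 6 mm round wire lying level, wire axis 66 mm above the worktop, 32 mm wide outside (y), 20 inside, out to 37 mm in front of the tray's front wall. Its hole runs from 7 to 31 mm in front of the wall, open above and below: the prong enters from below. At its root a clamp block 40 wide, 16 high, 7 mm out from the wall.
- mat_center (a point): Middle of the upper face of a blue mat, 320 x 120 x 3 mm, fixed on the worktop, its top 3 mm above it; x along its length. The hooked rod lies along it, grip point about over this point, hook towards +x; there it goes back, grip point within 50 mm of here.
- bowl: Red bowl, 140 mm across, 55 mm high; origin at the centre of its underside. Bystander.
- foil_tray: Open aluminium baking tray, 180 x 120 mm, 50 mm high; origin at the centre of its underside. Bystander.
- jar: Jar with a black cap, 60 mm across, 100 mm high; origin at the centre of its underside. Bystander.
- rolling_pin: Wooden rolling pin, 52 mm thick, 360 mm long along its x with the handles; origin at the middle of its underside. Bystander.
Things that resemble listed ones, but are neither listed nor needed, are in the scene too. There is more than one size of the part that bears hook_grip; the job needs the larger.

How it is judged (in metres and radians):
On the way:
1. the tray is drawn out to its stop (joint tray above 0.062) (value of joint tray above 0.062 m), for 0.2 s.
At the end, for the whole second after the job is handed in: The drip tray is out to its stop (within 8 mm), and the hooked rod lies released and at rest on the blue mat, its grip point within 50 mm of the mat's middle and lower than 24 mm above the worktop, clear of the tray (value of joint tray above 0.062 m and horizontal distance between hook_grip and mat_center below 0.05 m and height (world z) of hook_grip below 0.024 m and contact force between hook and tray below 0.1 N and linear speed of hook below 0.02 m/s); the robot touches nothing.
It fails at once if the hook pressed on the tray or its eye with more than 25 N (contact force between hook and tray above 25 N).
It fails at once if the hook struck the griddle with more than 25 N (contact force between hook and griddle above 25 N).
It fails at once if the hand or arm touched the tray or its eye (contact force between any of the fingers, the arm and tray above 1 N).
It fails at once if a bystander was moved by more than 20 mm (distance of any of bowl, foil_tray, jar, rolling_pin from where it was at the start of the episode above 0.02 m).
It also fails if it takes over 72 s, if anything falls off the work surface, if the arm or the gripper's body presses on something with over 40 N, if the wrist force passes 120 N, or if a joint passes its speed limit or range.

## Working session

There is one attempt and no reset: what is moved stays moved. The work goes in short steps, Python scripts to look and compute and a shell command to move; the robot and the scene stay as the last step left them, time stands still between calls to the robot, and variables do not carry over. Pictures are saved under pics/ and viewed, at most 10 in all, crops included, and the job is handed in when it is done.

```bash
ls; mkdir -p pics; python3 - <<'E'
from cell import ctrl
import cv2
s=ctrl.read_state();print({k:s[k] for k in('t','eef_pos','tool_rot','wrist_force','opening')})
for n in('scene','top'):
    cv2.imwrite(f'pics/{n}0.png',ctrl.camera(n)[:,:,::-1]);c=ctrl.calibration(n);print(n,c)
E
```

```text
pics
{'t': 0.0, 'eef_pos': array([191.15753095, 620.57467613, 230.23651275]), 'tool_rot': array([ 1.48805541e-01,  9.88865964e-01, -1.00599414e-03, -6.70427608e-05]), 'wrist_force': array([ 0.02682614, -0.02982766, -0.09671044]), 'opening': 0.9996121322967376}
scene {'mtx': array([[480.35542103,   0.        , 270.88076151],
       [  0.        , 480.35542103, 210.8970572 ],
       [  0.        ,   0.        ,   1.        ]]), 'dist': array([-0.14227168,  0.        ,  0.        ,  0.        ,  0.        ]), 'camera_from_world': array([[-3.11138590e-01,  9.50355820e-01,  4.07347287e-03,
         1.75385593e+02],
       [-8.18247207e-01, -2.70062528e-01,  5.07481763e-01,
         4.48859559e+02],
       [ 4.83388339e-01,  1.54564053e-01,  8.61652869e-01,
        -2.01542198e+03],
       [ 0.00000000e+00,  0.00000000e+00,  0.00000000e+00,
         1.00000000e+00]])}
top {'mtx': array([[407.65237205,   0.        , 280.7495981 ],
       [  0.        , 407.65237205, 210.07561536],
       [  0.        ,   0.        ,   1.        ]]), 'dist': array([-0.05505344,  0.        ,  0.        ,  0.        ,  0.        ]), 'camera_from_world': array([[-2.33939098e-02, -9.99725794e-01, -1.03001555e-03,
         3.38906347e+01],
       [ 9.91082090e-01, -2.33268144e-02,  1.31195089e-01,
        -5.93369191e+02],
       [-1.31183142e-01,  2.04833612e-03,  9.91356035e-01,
        -1.27652600e+03],
       [ 0.00000000e+00,  0.00000000e+00,  0.00000000e+00,
         1.00000000e+00]])}
```

View pics/scene0.png

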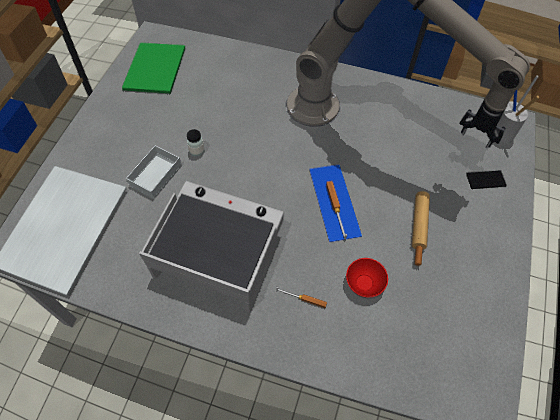

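View pics/top0.png

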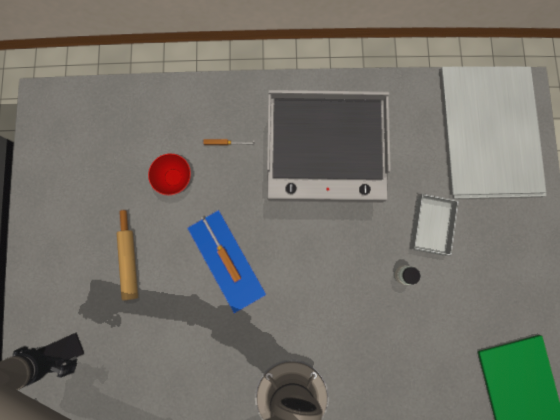

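Top view: the rod on the blue mat runs from (240,280) to its tip at (204,217). A similar rod lies at (203–253,142), off the mat. The griddle's ledge front edge runs (269,199)–(387,199). Next I measure these and enlarge the crop.

```bash
cat > h.py <<'E'
import numpy as np,cv2
from cell import ctrl
def px2w(n,uv,z,c=None):
    c=c or ctrl.calibration(n)
    p=cv2.undistortPoints(np.array(uv,float).reshape(-1,1,2),c['mtx'],c['dist'])[:,0]
    T=c['camera_from_world'];R=T[:3,:3];C=-R.T@T[:3,3]
    d=np.c_[p[:,0],-p[:,1],-np.ones(len(p))]@R
    return C+d*((np.broadcast_to(z,len(p))-C[2])/d[:,2])[:,None]
def w2px(n,P,c=None):
    c=c or ctrl.calibration(n);T=c['camera_from_world']
    q=np.array(P,float).reshape(-1,3)@T[:3,:3].T+T[:3,3]
    q=q*[1,-1,-1]
    return cv2.projectPoints(q,np.zeros(3),np.zeros(3),c['mtx'],c['dist'])[0][:,0]
E
python3 - <<'E'
from h import *
np.set_printoptions(precision=1,suppress=True)
for n in('top','scene'):
    im=cv2.imread(f'pics/{n}0.png');h=cv2.cvtColor(im,cv2.COLOR_BGR2HSV)
    m=cv2.inRange(h,(105,150,80),(125,255,255))
    if n=='scene': m[:150]=0
    else: m[:190]=0
    m=cv2.morphologyEx(m,cv2.MORPH_CLOSE,np.ones((13,13)))
    _,l,st,_=cv2.connectedComponentsWithStats(m);k=1+st[1:,4].argmax();ys,xs=np.where(l==k)
    r=cv2.minAreaRect(np.c_[px2w(n,np.c_[xs,ys],3)[:,:2]].astype(np.float32));print(n,'mat',r)
    o=cv2.inRange(h,(5,140,60),(18,255,255))&((l==k)*255).astype(np.uint8)
    ys,xs=np.where(o);W=px2w(n,np.c_[xs,ys],22)[:,:2];print('handle',len(W),cv2.minAreaRect(W.astype(np.float32)),W.mean(0))
print('tip',px2w('top',[[204,217]],36))
print('small',px2w('top',[[203,142],[253,142]],15))
print('ledge top',px2w('top',[[269,199],[387,199],[328,189]],145))
print('ledge top scene',px2w('scene',[[187,182],[283,214]],145))
print('scale')
im=cv2.imread('pics/top0.png')
a=cv2.resize(im[120:320,110:280],None,fx=3,fy=3,interpolation=2);b=cv2.resize(im[80:280,260:430],None,fx=2.5,fy=3,interpolation=2)
cv2.imwrite('pics/crop.png',np.hstack([a[:,:400],a[:0,:]]) if 0 else cv2.resize(im[120:320,130:396],None,fx=3,fy=3,interpolation=2))
E
```

```text
top mat ((436.45611572265625, 203.20272827148438), (317.1880798339844, 117.67115020751953), 28.521970748901367)
handle 221 ((425.53265380859375, 192.03480529785156), (113.4994125366211, 20.236204147338867), 28.834501266479492) [424.8 191.6]
scene mat ((437.86334228515625, 205.01959228515625), (319.2826843261719, 119.56208801269531), 28.652057647705078)
handle 175 ((430.9590759277344, 197.01046752929688), (129.19357299804688, 24.984296798706055), 27.703670501708984) [427.2 194.8]
tip [[577.7 268.7  36. ]]
small [[835.  276.8  15. ]
 [830.6 107.9  15. ]]
ledge top [[ 614.1   54.4  145. ]
 [ 605.9 -297.8  145. ]
 [ 640.2 -122.5  145. ]]
ledge top scene [[ 612.2 -287.4  145. ]
 [ 630.1   63.   145. ]]
scale
```

View pics/crop.png

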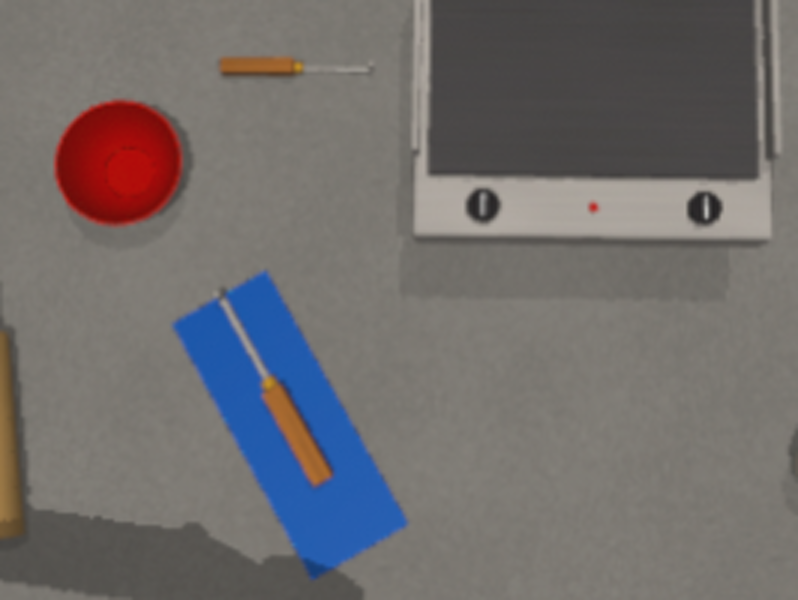

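Two candidates: the larger rod on the blue mat (crop (220,292)–(325,485), about 235 mm long) and a smaller one on the bare worktop (crop (220–372,67), about 170 mm). The description gives 237 mm and places the rod on the mat, so the mat rod is the one. I'll move above it.

```bash
python3 -m crank '{"offset":[[-0.025,-0.021,0],[-0.025,-0.021,0],[-0.025,-0.021,0],[-0.025,-0.021,0],[-0.025,-0.021,0]],"turn":[[0,0,0],[0,0,0],[0,0,0],[0,0,0],[0,0,0]],"hand":[0.085,0.085,0.085,0.085,0.085]}' 30
python3 -m crank '{"offset":[[-0.025,-0.021,0],[-0.025,-0.021,0],[-0.025,-0.021,0],[-0.025,-0.021,0],[-0.025,-0.021,0]],"turn":[[0,0,0],[0,0,0],[0,0,0],[0,0,0],[0,0,0]],"hand":[0.085,0.085,0.085,0.085,0.085]}'
python3 -m crank '{"offset":[[-0.025,-0.021,0],[-0.025,-0.021,0],[-0.025,-0.021,0],[-0.025,-0.021,0],[-0.025,-0.021,0]],"turn":[[0,0,0],[0,0,0],[0,0,0],[0,0,0],[0,0,0]],"hand":[0.085,0.085,0.085,0.085,0.085]}'
python3 -m crank '{"offset":[[0,0,0],[0,0,0],[0,0,0],[0,0,0],[0,0,0]],"turn":[[0,0,-0.157],[0,0,-0.157],[0,0,-0.157],[0,0,-0.157],[0,0,-0.157]],"hand":[0.085,0.085,0.085,0.085,0.085]}'
cat >> h.py <<'E'
from scipy.spatial.transform import Rotation as Rn
def tool(dx,dy,dz):  # world mm -> tool axes m
    return Rn.from_quat(ctrl.read_state()['tool_rot']).inv().apply([dx,dy,dz])/1000
def show():
    s=ctrl.read_state();R=Rn.from_quat(s['tool_rot']).as_matrix()
    print('t',round(s['t'],2),'p',np.round(s['eef_pos'],1),'xyaw',round(np.degrees(np.arctan2(R[1,0],R[0,0])),1),'zax',np.round(R[:,2],3),'F',np.round(s['wrist_force'],2),'T',np.round(s['wrist_torque'],3),'op',round(s['opening'],3),'g',round(s['grip_force'],1))
E
python3 - <<'E'
from h import *
show();print(np.round(ctrl.read_state()['joints'],2))
im=ctrl.camera('wrist');cv2.imwrite('pics/w1.png',im[:,:,::-1])
import json;c=ctrl.calibration('wrist');np.savez('pics/w1.npz',**c)
E
```

```text
t: 0.72
eef_pos: [280.3, 482.8, 230.9]
tool_rot: [0.149, 0.989, -0.0, -0.0]
wrist_force: [0.3, -0.3, 0.2]
opening: 0.998
grip_force: 0.0
t: 1.35
eef_pos: [368.7, 345.8, 231.0]
tool_rot: [0.149, 0.989, -0.0, -0.0]
wrist_force: [0.5, 0.3, -0.4]
opening: 0.996
grip_force: 0.0
t: 1.98
eef_pos: [457.2, 208.7, 231.0]
tool_rot: [0.149, 0.989, -0.0, -0.0]
wrist_force: [-0.2, 0.5, -0.8]
opening: 0.994
grip_force: 0.0
t: 2.6
eef_pos: [456.7, 209.6, 230.9]
tool_rot: [-0.243, 0.97, -0.0, -0.0]
wrist_force: [-0.0, 0.3, 0.4]
opening: 0.995
grip_force: 0.0
t 2.6 p [456.7 209.6 230.9] xyaw -151.8 zax [-0.001 -0.    -1.   ] F [-0.04  0.27  0.37] T [0.044 0.036 0.026] op 0.995 g 0.0
[-0.75  0.14  0.26  1.89 -0.04  1.12  1.59]
```

View pics/w1.png

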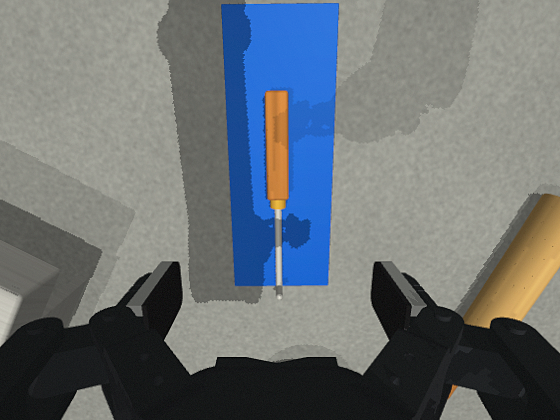

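The rod lies straight up-down in the wrist view: handle (277,90)–(278,200), tip (279,296). The grasp line crosses it squarely.

```bash
python3 - <<'E'
from h import *
np.set_printoptions(precision=1,suppress=True)
c=dict(np.load('pics/w1.npz'))
P=px2w('wrist',[[277,90],[278,200],[279,296],[280,4],[281,285]],[29,29,36,3,3],c)
print(P)
d=P[1,:2]-P[0,:2];L=np.hypot(*d);d/=L;print('L',L,'yaw',np.degrees(np.arctan2(*d[::-1])))
t=P[2,:2]-P[0,:2];print('tot',np.hypot(*t),np.degrees(np.arctan2(*t[::-1])))
g=P[0,:2]+88*d;print('grip',g,'mat',P[3:,:2].mean(0))
e=ctrl.read_state()['eef_pos'];print('move',tool(g[0]-e[0],g[1]-e[1],0))
# griddle ledge line fit
im=cv2.imread('pics/top0.png',0).astype(float);pts=[]
for u in range(276,382,6):
    col=cv2.GaussianBlur(im,(1,5),0)[185:212,u];k=np.diff(col).argmin();pts.append((u,185+k+.5))
W=px2w('top',pts,145)[:,:2];W2=px2w('top',pts,90)[:,:2];print(np.polyfit(W[:,1],W[:,0],1),np.array(pts)[::4].tolist())
row=im[195];print([int(x) for x in row[262:276]],[int(x) for x in row[380:394]])
E
```

```text
[[371.8 164.3  29. ]
 [471.8 219.4  29. ]
 [572.5 275.1  36. ]
 [295.9 127.    3. ]
 [574.7 279.5   3. ]]
L 114.15143653946319 yaw 28.85458703601304
tot 229.23347137841898 28.88841475914224
grip [448.9 206.8] mat [435.3 203.2]
move [0. 0. 0.]
[  0.  615.9] [[276.0, 197.5], [300.0, 197.5], [324.0, 198.5], [348.0, 198.5], [372.0, 198.5]]
[114, 111, 111, 110, 112, 118, 151, 163, 165, 165, 166, 165, 165, 166] [167, 168, 167, 168, 168, 168, 162, 131, 122, 121, 122, 123, 124, 122]
```

```bash
python3 -m crank '{"offset":[[0.008,0.001,0.03],[0,0,0.045],[0,0,0.045],[0,0,0.045],[0,0,0.03]],"turn":[[0,0,-0.011],[0,0,0],[0,0,0],[0,0,0],[0,0,0]],"hand":[0.085,0.085,0.085,0.085,0.085]}' 100
python3 -m crank '{"offset":[[0,0,0.01],[0,0,0.01],[0,0,0.008],[0,0,0],[0,0,0]],"turn":[[0,0,0],[0,0,0],[0,0,0],[0,0,0],[0,0,0]],"hand":[0.085,0.085,0.085,0.06,0.05]}'
python3 -m crank '{"offset":[[0,0,0],[0,0,0],[0,0,0],[0,0,0],[0,0,0]],"turn":[[0,0,0],[0,0,0],[0,0,0],[0,0,0],[0,0,0]],"hand":[0.03,0.02,0.01,0.01,0.01]}'
python3 -c "
from h import *
show()"
```

```text
t: 3.28
eef_pos: [448.2, 206.4, 34.2]
tool_rot: [-0.245, 0.97, -0.0, -0.001]
wrist_force: [-0.6, -0.3, -0.2]
opening: 0.997
grip_force: 0.0
t: 3.9
eef_pos: [450.0, 207.2, 8.9]
tool_rot: [-0.246, 0.969, 0.0, 0.001]
wrist_force: [0.4, -0.3, -0.1]
opening: 0.601
grip_force: 0.0
t: 4.53
eef_pos: [449.9, 207.3, 9.1]
tool_rot: [-0.246, 0.969, 0.0, 0.0]
wrist_force: [-1.6, -0.3, 4.8]
opening: 0.255
grip_force: 97.8
t 4.53 p [449.9 207.3   9.1] xyaw -151.5 zax [ 0.001  0.001 -1.   ] F [-1.6  -0.25  4.81] T [-0.097  0.186  0.001] op 0.255 g 97.8
```

```bash
python3 -m crank '{"offset":[[0,0,-0.01],[0,0,-0.03],[0,0,-0.04],[0,0,-0.04],[0,0,-0.03]],"turn":[[0,0,0],[0,0,0],[0,0,0],[0,0,0],[0,0,0]],"hand":[0.01,0.01,0.01,0.01,0.01]}'
python3 -m crank '{"offset":[[0,0,0],[0,0,0],[0,0,0],[0,0,0],[0,0,0]],"turn":[[0,0,0.095],[0,0,0.095],[0,0,0.095],[0,0,0.095],[0,0,0.095]],"hand":[0.01,0.01,0.01,0.01,0.01]}'
python3 - <<'E'
from h import *
show()
for n in('scene','top','wrist'):
    c=ctrl.calibration(n)
    cv2.imwrite(f'pics/{n}2.png',ctrl.camera(n)[:,:,::-1]);np.savez(f'pics/{n}2.npz',**c)
im=cv2.imread('pics/top0.png',0).astype(float)
pts=[]
for u in range(275,383,2):
    g=-np.diff(im[190:206,u]);g[g<6]=0;k=g.argmax();w=g[max(k-1,0):k+2];pts.append((u,190.5+(w*np.arange(k-1,k-1+len(w))).sum()/w.sum()))
W=px2w('top',pts,145)[:,:2];a=cv2.fitLine(W.astype(np.float32),cv2.DIST_HUBER,0,.01,.01).ravel();s=a[0]/a[1]
print('slope',s,'x at y=-121',a[2]+s*(-121-a[3]))
# lateral ends from rows
for v in(188,192,196):
    r=im[v];L=262+np.diff(r[262:276]).argmax()+.5;R=380+np.diff(r[380:394]).argmin()+.5
    print(px2w('top',[[L,v],[R,v]],145).round(1).tolist())
h=cv2.cvtColor(cv2.imread('pics/top0.png'),cv2.COLOR_BGR2HSV);m=cv2.inRange(h,(0,120,60),(8,255,255))
ys,xs=np.where(m[180:198,315:340]);print('dot top',px2w('top',[[315+xs.mean(),180+ys.mean()]],145).round(1))
h=cv2.cvtColor(cv2.imread('pics/scene0.png'),cv2.COLOR_BGR2HSV);m=cv2.inRange(h,(0,100,60),(8,255,255))
ys,xs=np.where(m[190:212,220:240]);print('dot scene',px2w('scene',[[220+xs.mean(),190+ys.mean()]],145).round(1))
a=cv2.resize(cv2.imread('pics/scene0.png')[170:240,170:300],None,fx=4,fy=4,interpolation=2)
b=cv2.resize(cv2.imread('pics/wrist2.png'),(520,390))
cv2.imwrite('pics/v.png',np.vstack([a[:200],b]))
E
```

```text
t: 5.15
eef_pos: [449.7, 207.0, 160.5]
tool_rot: [-0.246, 0.969, 0.0, 0.001]
wrist_force: [0.0, -0.0, -0.7]
opening: 0.254
grip_force: 98.2
t: 5.78
eef_pos: [449.1, 206.7, 158.6]
tool_rot: [-0.009, 1.0, 0.0, -0.0]
wrist_force: [-0.3, -0.5, -1.3]
opening: 0.256
grip_force: 98.1
t 5.78 p [449.1 206.7 158.6] xyaw -178.9 zax [-0.  0. -1.] F [-0.29 -0.55 -1.35] T [ 0.006 -0.018  0.009] op 0.256 g 98.1
slope 0.036220357 x at y=-121 611.366
[[647.4, 58.2, 145.0], [639.3, -298.3, 145.0]]
[[635.3, 58.4, 145.0], [627.1, -297.6, 145.0]]
[[623.2, 58.7, 145.0], [615.0, -296.9, 145.0]]
dot top [[ 641.7 -121.   145. ]]
dot scene [[ 639.5 -119.2  145. ]]
```

View pics/v.png

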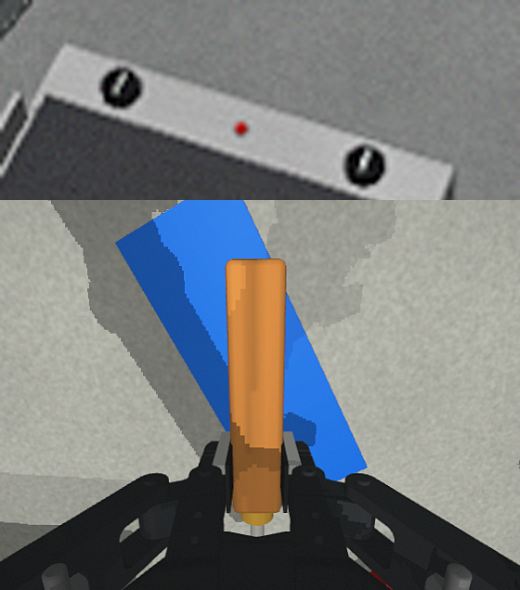

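The rod sits straight and square in the fingers. Measured ledge: middle about (611,-121), yaw about -2°. I'll go to the pre-entry point, left of the eye's range, with the tip outside the ledge.

```bash
python3 -m crank '{"offset":[[-0.005,0,0],[0,-0.026,0],[0,-0.026,0],[0,-0.026,0],[0,-0.026,0]],"turn":[[0,0,0.054],[0,0,0],[0,0,0],[0,0,0],[0,0,0]],"hand":[0.01,0.01,0.01,0.01,0.01]}'
python3 -m crank '{"offset":[[0,-0.026,0],[0,-0.026,0],[0,-0.026,0],[0,-0.026,0],[0,-0.018,0]],"turn":[[0,0,0],[0,0,0],[0,0,0],[0,0,0],[0,0,0]],"hand":[0.01,0.01,0.01,0.01,0.01]}'
python3 -m crank '{"offset":[[0,0,0.022],[0,0,0.022],[0,0,0.022],[0,0,0.022],[0,0,0.022]],"turn":[[0,0,0],[0,0,0],[0,0,0],[0,0,0],[0,0,0]],"hand":[0.01,0.01,0.01,0.01,0.01]}' >/dev/null
cat >> h.py <<'E'
LED=np.array([611.,-121.,0]);U=np.array([.9994,-.035,0]);V=np.array([.035,.9994,0])
def uv():
    s=ctrl.read_state();p=s['eef_pos']+144*U+[0,0,27]-LED
    return np.round([p@U,p@V,p[2]],1)
E
python3 - <<'E'
from h import *
show();print(uv())
s=ctrl.read_state();tip=s['eef_pos']+144*U+np.array([0,0,27])
out=[]
for n in('scene','top'):
    im=ctrl.camera(n)[:,:,::-1].copy();q=w2px(n,[tip,tip-[0,0,24],LED+[0,0,145]])
    print(n,q.round(1).tolist());x,y=q[0].astype(int)
    c=cv2.resize(im[y-40:y+40,x-40:x+40],None,fx=5,fy=5,interpolation=2)
    for a in q[:2]: cv2.circle(c,tuple(int(5*k) for k in (a-[x-40,y-40])),3,(0,255,0),1)
    out.append(c)
cv2.imwrite('pics/tip.png',np.hstack(out))
E
```

```text
t: 6.55
eef_pos: [451.0, 102.2, 158.4]
tool_rot: [0.015, 1.0, 0.0, 0.0]
wrist_force: [1.0, -0.0, -1.7]
opening: 0.254
grip_force: 98.2
t: 7.18
eef_pos: [447.0, -20.1, 158.5]
tool_rot: [0.016, 1.0, 0.0, 0.0]
wrist_force: [0.4, 0.1, -1.4]
opening: 0.258
grip_force: 98.2
t 7.8 p [447.5 -18.7  47.8] xyaw 178.3 zax [ 0.001  0.    -1.   ] F [-0.79 -0.2  -1.77] T [-0.019  0.018  0.026] op 0.256 g 98.2
[-23.   96.5  74.8]
scene [[262.0, 208.2], [262.1, 211.7], [232.5, 194.5]]
top [[294.7, 209.1], [294.4, 210.1], [327.9, 198.7]]
```

View pics/tip.png

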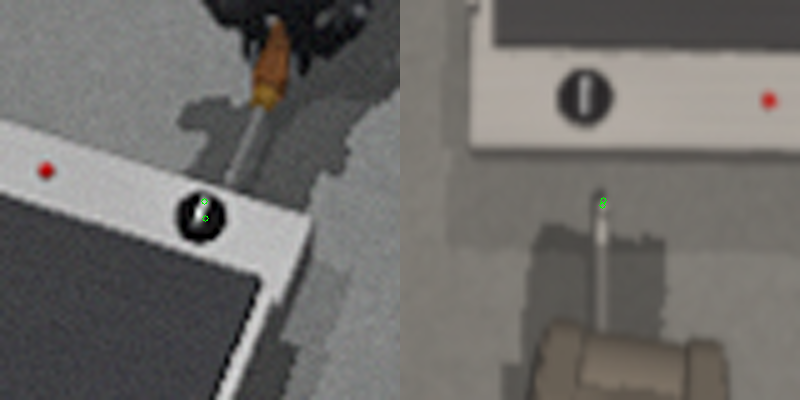

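Top crop: the tip is at (600,190) against a predicted (603,203), so it lies about 4 mm further forward, which is acceptable. It is still outside the ledge. I'll slide in under the ledge gently.

```bash
cat > ok.py <<'E'
import sys
from h import *
a=float(sys.argv[1]); f0=np.array(eval(sys.argv[2])) if len(sys.argv)>2 else np.array([-.2,-.1,-1.6])
s=ctrl.read_state();f=s['wrist_force']-f0
print('t',round(s['t'],2),'uvz',uv(),'dF uvz',np.round([f@U,f@V,f[2]],2),'Tz',np.round(s['wrist_torque'],3))
sys.exit(abs(f@U)>a or abs(f@V)>a or abs(f[2])>a+1.5)
E
python3 -m crank '{"offset":[[-0.008,0,0],[-0.008,0,0],[-0.008,0,0],[-0.007,0,0],[-0.005,0,0]],"turn":[[0,0,0],[0,0,0],[0,0,0],[0,0,0],[0,0,0]],"hand":[0.01,0.01,0.01,0.01,0.01]}' >/dev/null
python3 ok.py 2 && python3 -m crank '{"offset":[[-0.004,0,0],[-0.004,0,0],[-0.004,0,0],[-0.004,0,0],[-0.004,0,0]],"turn":[[0,0,0],[0,0,0],[0,0,0],[0,0,0],[0,0,0]],"hand":[0.01,0.01,0.01,0.01,0.01]}' >/dev/null
python3 ok.py 2
python3 -m crank '{"offset":[[0,0,0],[0,0,0],[0,0,0],[0,0,0],[0,0,0]],"turn":[[0,0,0],[0,0,0],[0,0,0],[0,0,0],[0,0,0]],"hand":[0.01,0.01,0.01,0.01,0.01]}' >/dev/null
python3 ok.py 2
```

```text
t 8.53 uvz [13.5 96.6 75.4] dF uvz [ 0.1   0.25 -0.49] Tz [0.028 0.014 0.042]
t 8.53 uvz [13.5 96.6 75.4] dF uvz [ 0.1   0.25 -0.49] Tz [0.028 0.014 0.042]
t 9.15 uvz [12.8 96.6 75.3] dF uvz [0.55 0.39 0.09] Tz [ 0.046  0.001 -0.003]False
False
False
```

```bash
sed -i 's/^sys.exit.*/tz=s["wrist_torque"][2]; sys.exit(int(abs(f@U)>a or abs(f@V)>a or abs(f[2])>a+1.5 or abs(tz)>0.15))/' ok.py
python3 -m crank '{"offset":[[-0.004,0,0],[-0.004,0,0],[-0.004,0,0],[-0.004,0,0],[-0.004,0,0]],"turn":[[0,0,0],[0,0,0],[0,0,0],[0,0,0],[0,0,0]],"hand":[0.01,0.01,0.01,0.01,0.01]}' >/dev/null
python3 ok.py 1.5 && python3 -m crank '{"offset":[[0,-0.0012,0],[0,-0.0012,0],[0,-0.0012,0],[0,-0.0012,0],[0,-0.0012,0]],"turn":[[0,0,0],[0,0,0],[0,0,0],[0,0,0],[0,0,0]],"hand":[0.01,0.01,0.01,0.01,0.01]}' >/dev/null &&
python3 ok.py 1.5 && python3 -m crank '{"offset":[[0,-0.0012,0],[0,-0.0012,0],[0,-0.0012,0],[0,-0.0012,0],[0,-0.0012,0]],"turn":[[0,0,0],[0,0,0],[0,0,0],[0,0,0],[0,0,0]],"hand":[0.01,0.01,0.01,0.01,0.01]}' >/dev/null &&
python3 ok.py 1.5 && python3 -m crank '{"offset":[[0,-0.0012,0],[0,-0.0012,0],[0,-0.0012,0],[0,-0.0012,0],[0,-0.0012,0]],"turn":[[0,0,0],[0,0,0],[0,0,0],[0,0,0],[0,0,0]],"hand":[0.01,0.01,0.01,0.01,0.01]}' >/dev/null &&
python3 ok.py 1.5 && python3 -m crank '{"offset":[[0,-0.0012,0],[0,-0.0012,0],[0,-0.0012,0],[0,-0.0012,0],[0,-0.0012,0]],"turn":[[0,0,0],[0,0,0],[0,0,0],[0,0,0],[0,0,0]],"hand":[0.01,0.01,0.01,0.01,0.01]}' >/dev/null &&
python3 ok.py 1.5 && python3 -m crank '{"offset":[[0,-0.0012,0],[0,-0.0012,0],[0,-0.0012,0],[0,-0.0012,0],[0,-0.0012,0]],"turn":[[0,0,0],[0,0,0],[0,0,0],[0,0,0],[0,0,0]],"hand":[0.01,0.01,0.01,0.01,0.01]}' >/dev/null &&
python3 ok.py 1.5 && python3 -m crank '{"offset":[[0,-0.0012,0],[0,-0.0012,0],[0,-0.0012,0],[0,-0.0012,0],[0,-0.0012,0]],"turn":[[0,0,0],[0,0,0],[0,0,0],[0,0,0],[0,0,0]],"hand":[0.01,0.01,0.01,0.01,0.01]}' >/dev/null &&
python3 ok.py 1.5 && echo clear
```

```text
t 9.78 uvz [33.1 96.6 75.3] dF uvz [-0.28  0.44  0.74] Tz [-0.012 -0.015 -0.01 ]
t 10.4 uvz [32.8 90.5 75.3] dF uvz [ 0.28 -0.65 -0.25] Tz [-0.042 -0.016  0.026]
t 11.03 uvz [32.9 84.5 75.3] dF uvz [ 0.25 -0.42  1.32] Tz [-0.017 -0.006  0.028]
t 11.65 uvz [32.9 78.6 75.3] dF uvz [-0.45  0.04  0.35] Tz [-0.03   0.021 -0.005]
t 12.28 uvz [32.9 72.5 75.3] dF uvz [ 0.61 -0.95 -0.1 ] Tz [-0.03   0.009  0.029]
t 12.9 uvz [32.9 66.5 75.3] dF uvz [-0.01  0.9   0.96] Tz [0.035 0.04  0.008]
t 13.53 uvz [32.9 60.5 75.3] dF uvz [0.13 0.07 0.62] Tz [-0.005  0.011  0.006]
clear
```

```bash

python3 -m crank '{"offset":[[0,-0.0012,0],[0,-0.0012,0],[0,-0.0012,0],[0,-0.0012,0],[0,-0.0012,0]],"turn":[[0,0,0],[0,0,0],[0,0,0],[0,0,0],[0,0,0]],"hand":[0.01,0.01,0.01,0.01,0.01]}' >/dev/null &&
python3 ok.py 1.5 && python3 -m crank '{"offset":[[0,-0.0012,0],[0,-0.0012,0],[0,-0.0012,0],[0,-0.0012,0],[0,-0.0012,0]],"turn":[[0,0,0],[0,0,0],[0,0,0],[0,0,0],[0,0,0]],"hand":[0.01,0.01,0.01,0.01,0.01]}' >/dev/null &&
python3 ok.py 1.5 && python3 -m crank '{"offset":[[0,-0.0012,0],[0,-0.0012,0],[0,-0.0012,0],[0,-0.0012,0],[0,-0.0012,0]],"turn":[[0,0,0],[0,0,0],[0,0,0],[0,0,0],[0,0,0]],"hand":[0.01,0.01,0.01,0.01,0.01]}' >/dev/null &&
python3 ok.py 1.5 && python3 -m crank '{"offset":[[0,-0.0012,0],[0,-0.0012,0],[0,-0.0012,0],[0,-0.0012,0],[0,-0.0012,0]],"turn":[[0,0,0],[0,0,0],[0,0,0],[0,0,0],[0,0,0]],"hand":[0.01,0.01,0.01,0.01,0.01]}' >/dev/null &&
python3 ok.py 1.5 && python3 -m crank '{"offset":[[0,-0.0012,0],[0,-0.0012,0],[0,-0.0012,0],[0,-0.0012,0],[0,-0.0012,0]],"turn":[[0,0,0],[0,0,0],[0,0,0],[0,0,0],[0,0,0]],"hand":[0.01,0.01,0.01,0.01,0.01]}' >/dev/null &&
python3 ok.py 1.5 && python3 -m crank '{"offset":[[0,-0.0012,0],[0,-0.0012,0],[0,-0.0012,0],[0,-0.0012,0],[0,-0.0012,0]],"turn":[[0,0,0],[0,0,0],[0,0,0],[0,0,0],[0,0,0]],"hand":[0.01,0.01,0.01,0.01,0.01]}' >/dev/null &&
python3 ok.py 1.5 && python3 -m crank '{"offset":[[0,-0.0012,0],[0,-0.0012,0],[0,-0.0012,0],[0,-0.0012,0],[0,-0.0012,0]],"turn":[[0,0,0],[0,0,0],[0,0,0],[0,0,0],[0,0,0]],"hand":[0.01,0.01,0.01,0.01,0.01]}' >/dev/null &&
python3 ok.py 1.5 && python3 -m crank '{"offset":[[0,-0.0012,0],[0,-0.0012,0],[0,-0.0012,0],[0,-0.0012,0],[0,-0.0012,0]],"turn":[[0,0,0],[0,0,0],[0,0,0],[0,0,0],[0,0,0]],"hand":[0.01,0.01,0.01,0.01,0.01]}' >/dev/null &&
python3 ok.py 1.5 && echo clear
```

```text
t 14.15 uvz [33.  54.5 75.3] dF uvz [-0.18  0.77  0.58] Tz [-0.003 -0.036 -0.029]
t 14.78 uvz [33.  48.5 75.3] dF uvz [-0.57  0.17 -0.09] Tz [-0.001  0.045  0.024]
t 15.4 uvz [33.  42.5 75.3] dF uvz [0.27 0.12 0.42] Tz [0.019 0.023 0.054]
t 16.02 uvz [33.  36.5 75.3] dF uvz [-0.44 -0.14  0.89] Tz [0.016 0.026 0.055]
t 16.65 uvz [33.  30.5 75.3] dF uvz [-0.09 -0.59 -0.03] Tz [ 0.071 -0.008  0.042]
t 17.27 uvz [33.1 24.5 75.3] dF uvz [-0.56 -0.03 -0.97] Tz [ 0.016 -0.021 -0.018]
t 17.9 uvz [33.1 18.5 75.3] dF uvz [0.18 1.49 0.37] Tz [-0.024  0.022 -0.042]
t 18.52 uvz [33.1 12.5 75.3] dF uvz [ 1.28  0.21 -0.03] Tz [-0.001  0.017 -0.044]
clear
```

```bash

python3 -m crank '{"offset":[[0,-0.0012,0],[0,-0.0012,0],[0,-0.0012,0],[0,-0.0012,0],[0,-0.0012,0]],"turn":[[0,0,0],[0,0,0],[0,0,0],[0,0,0],[0,0,0]],"hand":[0.01,0.01,0.01,0.01,0.01]}' >/dev/null &&
python3 ok.py 2 && python3 -m crank '{"offset":[[0,-0.0012,0],[0,-0.0012,0],[0,-0.0012,0],[0,-0.0012,0],[0,-0.0012,0]],"turn":[[0,0,0],[0,0,0],[0,0,0],[0,0,0],[0,0,0]],"hand":[0.01,0.01,0.01,0.01,0.01]}' >/dev/null &&
python3 ok.py 2 && python3 -m crank '{"offset":[[0,-0.0012,0],[0,-0.0012,0],[0,-0.0012,0],[0,-0.0012,0],[0,-0.0012,0]],"turn":[[0,0,0],[0,0,0],[0,0,0],[0,0,0],[0,0,0]],"hand":[0.01,0.01,0.01,0.01,0.01]}' >/dev/null &&
python3 ok.py 2 && python3 -m crank '{"offset":[[0,-0.0012,0],[0,-0.0012,0],[0,-0.0012,0],[0,-0.0012,0],[0,-0.0012,0]],"turn":[[0,0,0],[0,0,0],[0,0,0],[0,0,0],[0,0,0]],"hand":[0.01,0.01,0.01,0.01,0.01]}' >/dev/null &&
python3 ok.py 2 && python3 -m crank '{"offset":[[0,-0.0012,0],[0,-0.0012,0],[0,-0.0012,0],[0,-0.0012,0],[0,-0.0012,0]],"turn":[[0,0,0],[0,0,0],[0,0,0],[0,0,0],[0,0,0]],"hand":[0.01,0.01,0.01,0.01,0.01]}' >/dev/null &&
python3 ok.py 2 && python3 -m crank '{"offset":[[0,-0.0012,0],[0,-0.0012,0],[0,-0.0012,0],[0,-0.0012,0],[0,-0.0012,0]],"turn":[[0,0,0],[0,0,0],[0,0,0],[0,0,0],[0,0,0]],"hand":[0.01,0.01,0.01,0.01,0.01]}' >/dev/null &&
python3 ok.py 2 && python3 -m crank '{"offset":[[0,-0.0012,0],[0,-0.0012,0],[0,-0.0012,0],[0,-0.0012,0],[0,-0.0012,0]],"turn":[[0,0,0],[0,0,0],[0,0,0],[0,0,0],[0,0,0]],"hand":[0.01,0.01,0.01,0.01,0.01]}' >/dev/null &&
python3 ok.py 2 && python3 -m crank '{"offset":[[0,-0.0012,0],[0,-0.0012,0],[0,-0.0012,0],[0,-0.0012,0],[0,-0.0012,0]],"turn":[[0,0,0],[0,0,0],[0,0,0],[0,0,0],[0,0,0]],"hand":[0.01,0.01,0.01,0.01,0.01]}' >/dev/null &&
python3 ok.py 2 && echo clear
```

```text
t 19.15 uvz [33.1  6.5 75.3] dF uvz [0.92 0.27 1.45] Tz [ 0.004 -0.001 -0.048]
t 19.77 uvz [33.1  0.5 75.3] dF uvz [-0.14 -0.38  0.34] Tz [0.014 0.042 0.051]
t 20.4 uvz [33.1 -5.5 75.3] dF uvz [-0.78  0.47  0.71] Tz [ 0.011  0.005 -0.029]
t 21.02 uvz [ 33.2 -11.5  75.3] dF uvz [ 0.61 -0.82 -0.08] Tz [-0.049 -0.001  0.017]
t 21.65 uvz [ 33.2 -17.5  75.3] dF uvz [-0.02 -0.33  0.51] Tz [-0.007  0.021 -0.008]
t 22.27 uvz [ 33.2 -23.4  75.3] dF uvz [-0.33  0.29  0.01] Tz [-0.009  0.012 -0.027]
t 22.9 uvz [ 33.3 -29.5  75.3] dF uvz [-0.16 -0.26  0.3 ] Tz [ 0.002 -0.017  0.016]
t 23.52 uvz [ 33.2 -35.3  75.3] dF uvz [-0.53  0.98 -0.61] Tz [0.222 0.015 0.154]
```

Touch felt: Tz 0.15 N m (about 1 N) at v ≈ -35, so the eye's middle is at v ≈ -55. I'll back off, go below it, shift under the hole and rise slowly.

```bash

python3 -m crank '{"offset":[[0,0.002,0],[0,0.002,0],[0,0,0.006],[0,0,0.007],[0,0,0.006]],"turn":[[0,0,0],[0,0,0],[0,0,0],[0,0,0],[0,0,0]],"hand":[0.01,0.01,0.01,0.01,0.01]}' >/dev/null
python3 ok.py 2 && python3 -m crank '{"offset":[[0,-0.005,0],[0,-0.005,0],[0,-0.005,0],[0,-0.005,0],[0,-0.0037,0]],"turn":[[0,0,0],[0,0,0],[0,0,0],[0,0,0],[0,0,0]],"hand":[0.01,0.01,0.01,0.01,0.01]}' >/dev/null &&
python3 ok.py 2 && python3 -m crank '{"offset":[[-0.0012,0,0],[-0.0012,0,0],[-0.0012,0,0],[-0.0012,0,0],[-0.0012,0,0]],"turn":[[0,0,0],[0,0,0],[0,0,0],[0,0,0],[0,0,0]],"hand":[0.01,0.01,0.01,0.01,0.01]}' >/dev/null &&
python3 ok.py 2 && python3 -m crank '{"offset":[[0,0,-0.0012],[0,0,-0.0012],[0,0,-0.0012],[0,0,-0.0012],[0,0,-0.0012]],"turn":[[0,0,0],[0,0,0],[0,0,0],[0,0,0],[0,0,0]],"hand":[0.01,0.01,0.01,0.01,0.01]}' >/dev/null &&
python3 ok.py 2 && python3 -m crank '{"offset":[[0,0,-0.0012],[0,0,-0.0012],[0,0,-0.0012],[0,0,-0.0012],[0,0,-0.0012]],"turn":[[0,0,0],[0,0,0],[0,0,0],[0,0,0],[0,0,0]],"hand":[0.01,0.01,0.01,0.01,0.01]}' >/dev/null &&
python3 ok.py 2 && python3 -m crank '{"offset":[[0,0,-0.0012],[0,0,-0.0012],[0,0,-0.0012],[0,0,-0.0012],[0,0,-0.0012]],"turn":[[0,0,0],[0,0,0],[0,0,0],[0,0,0],[0,0,0]],"hand":[0.01,0.01,0.01,0.01,0.01]}' >/dev/null &&
python3 ok.py 2 && python3 -m crank '{"offset":[[0,0,-0.001],[0,0,-0.001],[0,0,-0.001],[0,0,-0.001],[0,0,-0.001]],"turn":[[0,0,0],[0,0,0],[0,0,0],[0,0,0],[0,0,0]],"hand":[0.01,0.01,0.01,0.01,0.01]}' >/dev/null &&
python3 ok.py 2 && echo clear
```

```text
t 24.15 uvz [ 32.9 -31.4  55.5] dF uvz [0.97 1.34 0.6 ] Tz [ 0.014  0.009 -0.038]
t 24.77 uvz [ 33.4 -55.6  56.4] dF uvz [-0.05  0.83 -0.34] Tz [ 0.033  0.061 -0.018]
t 25.4 uvz [ 39.4 -55.   56.3] dF uvz [ 0.61  0.27 -0.12] Tz [-0.041  0.058 -0.02 ]
t 26.02 uvz [ 39.3 -55.1  62.4] dF uvz [-0.4   1.39  0.14] Tz [ 0.012 -0.005 -0.022]
t 26.65 uvz [ 39.3 -55.1  68.4] dF uvz [ 1.02 -0.29  0.06] Tz [-0.009  0.007  0.03 ]
t 27.27 uvz [ 39.3 -55.1  74.3] dF uvz [ 0.3 -0.2 -0.2] Tz [ 0.051  0.049 -0.02 ]
t 27.9 uvz [ 39.3 -55.1  79.4] dF uvz [0.44 0.24 0.64] Tz [ 0.027  0.002 -0.001]
clear
```

Rose with no resistance, so the prong is probably in the hole. Now I'll pull gently.

```bash

python3 -m crank '{"offset":[[0.0015,0,0],[0.0015,0,0],[0.0015,0,0],[0.0015,0,0],[0.0015,0,0]],"turn":[[0,0,0],[0,0,0],[0,0,0],[0,0,0],[0,0,0]],"hand":[0.01,0.01,0.01,0.01,0.01]}' >/dev/null
python3 ok.py 6 && python3 -m crank '{"offset":[[0.0015,0,0],[0.0015,0,0],[0.0015,0,0],[0.0015,0,0],[0.0015,0,0]],"turn":[[0,0,0],[0,0,0],[0,0,0],[0,0,0],[0,0,0]],"hand":[0.01,0.01,0.01,0.01,0.01]}' >/dev/null &&
python3 ok.py 6 && python3 -m crank '{"offset":[[0.0015,0,0],[0.0015,0,0],[0.0015,0,0],[0.0015,0,0],[0.0015,0,0]],"turn":[[0,0,0],[0,0,0],[0,0,0],[0,0,0],[0,0,0]],"hand":[0.01,0.01,0.01,0.01,0.01]}' >/dev/null &&
python3 ok.py 6 && python3 -m crank '{"offset":[[0.002,0,0],[0.002,0,0],[0.002,0,0],[0.002,0,0],[0.002,0,0]],"turn":[[0,0,0],[0,0,0],[0,0,0],[0,0,0],[0,0,0]],"hand":[0.01,0.01,0.01,0.01,0.01]}' >/dev/null &&
python3 ok.py 6
```

```text
t 28.52 uvz [ 32.3 -55.1  79.4] dF uvz [ 2.66  0.43 -1.16] Tz [-0.072 -0.407  0.024]
t 29.15 uvz [ 24.3 -55.1  79.3] dF uvz [1.73 0.24 0.04] Tz [ 0.031 -0.471 -0.009]
t 29.77 uvz [ 16.7 -55.1  79.3] dF uvz [ 2.06  0.36 -0.39] Tz [ 0.029 -0.407  0.106]
t 30.4 uvz [  6.7 -55.1  79.3] dF uvz [2.22 0.93 0.01] Tz [ 0.115 -0.388  0.1  ]
```

Caught: a steady 2 N drag, matching the tray.

```bash

python3 -m crank '{"offset":[[0.0025,0,0],[0.0025,0,0],[0.0025,0,0],[0.0025,0,0],[0.0025,0,0]],"turn":[[0,0,0],[0,0,0],[0,0,0],[0,0,0],[0,0,0]],"hand":[0.01,0.01,0.01,0.01,0.01]}' >/dev/null
python3 ok.py 6 && python3 -m crank '{"offset":[[0.0025,0,0],[0.0025,0,0],[0.002,0,0],[0.001,0,0],[0.001,0,0]],"turn":[[0,0,0],[0,0,0],[0,0,0],[0,0,0],[0,0,0]],"hand":[0.01,0.01,0.01,0.01,0.01]}' >/dev/null &&
python3 ok.py 6 && python3 -m crank '{"offset":[[0.001,0,0],[0.001,0,0],[0.001,0,0],[0.0005,0,0],[0.0005,0,0]],"turn":[[0,0,0],[0,0,0],[0,0,0],[0,0,0],[0,0,0]],"hand":[0.01,0.01,0.01,0.01,0.01]}' >/dev/null &&
python3 ok.py 5 && python3 -m crank '{"offset":[[0.0006,0,0],[0.0006,0,0],[0.0006,0,0],[0.0006,0,0],[0.0006,0,0]],"turn":[[0,0,0],[0,0,0],[0,0,0],[0,0,0],[0,0,0]],"hand":[0.01,0.01,0.01,0.01,0.01]}' >/dev/null &&
python3 ok.py 5 && python3 -m crank '{"offset":[[0.0006,0,0],[0.0006,0,0],[0.0006,0,0],[0.0006,0,0],[0.0006,0,0]],"turn":[[0,0,0],[0,0,0],[0,0,0],[0,0,0],[0,0,0]],"hand":[0.01,0.01,0.01,0.01,0.01]}' >/dev/null &&
python3 ok.py 5 && python3 -m crank '{"offset":[[0.0006,0,0],[0.0006,0,0],[0.0006,0,0],[0.0006,0,0],[0.0006,0,0]],"turn":[[0,0,0],[0,0,0],[0,0,0],[0,0,0],[0,0,0]],"hand":[0.01,0.01,0.01,0.01,0.01]}' >/dev/null &&
python3 ok.py 5 && python3 -m crank '{"offset":[[0.0006,0,0],[0.0006,0,0],[0.0006,0,0],[0.0006,0,0],[0.0006,0,0]],"turn":[[0,0,0],[0,0,0],[0,0,0],[0,0,0],[0,0,0]],"hand":[0.01,0.01,0.01,0.01,0.01]}' >/dev/null &&
python3 ok.py 5
```

```text
t 31.02 uvz [ -5.8 -55.2  79.3] dF uvz [ 3.3   0.88 -0.26] Tz [ 0.179 -0.504  0.149]
t 31.65 uvz [-14.7 -55.2  79.3] dF uvz [ 3.08  0.96 -0.34] Tz [ 0.196 -0.356  0.105]
t 32.27 uvz [-18.7 -55.2  79.3] dF uvz [ 2.61  0.76 -0.4 ] Tz [ 0.249 -0.394  0.149]
t 32.9 uvz [-21.7 -55.3  79.3] dF uvz [ 2.44  1.77 -0.54] Tz [ 0.201 -0.393  0.158]
```

A small side force, about 1 N towards +v, has built up. I'll ease 1.5 mm to +v and continue slowly.

```bash
sed -i 's/>0.15/>0.35/' ok.py
python3 -m crank '{"offset":[[0.0006,0.0005,0],[0.0006,0.0005,0],[0.0006,0.0005,0],[0.0006,0,0],[0.0006,0,0]],"turn":[[0,0,0],[0,0,0],[0,0,0],[0,0,0],[0,0,0]],"hand":[0.01,0.01,0.01,0.01,0.01]}' >/dev/null &&
python3 ok.py 5 && python3 -m crank '{"offset":[[0.0006,0,0],[0.0006,0,0],[0.0006,0,0],[0.0006,0,0],[0.0006,0,0]],"turn":[[0,0,0],[0,0,0],[0,0,0],[0,0,0],[0,0,0]],"hand":[0.01,0.01,0.01,0.01,0.01]}' >/dev/null &&
python3 ok.py 5 && python3 -m crank '{"offset":[[0.0006,0,0],[0.0006,0,0],[0.0006,0,0],[0.0006,0,0],[0.0006,0,0]],"turn":[[0,0,0],[0,0,0],[0,0,0],[0,0,0],[0,0,0]],"hand":[0.01,0.01,0.01,0.01,0.01]}' >/dev/null &&
python3 ok.py 5 && python3 -m crank '{"offset":[[0.0006,0,0],[0.0006,0,0],[0.0006,0,0],[0.0006,0,0],[0.0006,0,0]],"turn":[[0,0,0],[0,0,0],[0,0,0],[0,0,0],[0,0,0]],"hand":[0.01,0.01,0.01,0.01,0.01]}' >/dev/null &&
python3 ok.py 5 && python3 -m crank '{"offset":[[0.0006,0,0],[0.0006,0,0],[0.0006,0,0],[0.0006,0,0],[0.0006,0,0]],"turn":[[0,0,0],[0,0,0],[0,0,0],[0,0,0],[0,0,0]],"hand":[0.01,0.01,0.01,0.01,0.01]}' >/dev/null &&
python3 ok.py 5 && python3 -m crank '{"offset":[[0.0006,0,0],[0.0006,0,0],[0.0006,0,0],[0.0006,0,0],[0.0006,0,0]],"turn":[[0,0,0],[0,0,0],[0,0,0],[0,0,0],[0,0,0]],"hand":[0.01,0.01,0.01,0.01,0.01]}' >/dev/null &&
python3 ok.py 5
```

```text
t 33.52 uvz [-24.6 -54.1  79.3] dF uvz [ 2.97 -0.76 -0.12] Tz [-0.232 -0.385 -0.156]
t 34.15 uvz [-27.7 -53.8  79.3] dF uvz [ 2.36 -0.34  0.58] Tz [-0.368 -0.407 -0.203]
t 34.77 uvz [-30.7 -53.8  79.3] dF uvz [ 2.39 -0.58 -0.04] Tz [-0.298 -0.369 -0.127]
t 35.4 uvz [-33.4 -53.8  79.3] dF uvz [ 2.5  -0.78 -0.33] Tz [-0.271 -0.644 -0.119]
t 36.02 uvz [-33.7 -53.9  79.9] dF uvz [ 9.6  -1.21 -3.15] Tz [-0.286 -1.448 -0.175]
```

At the stop: u ≈ -33.5, force rising to 9.6 N. Next I free the prong in the hole, lower it and back out.

```bash

python3 -m crank '{"offset":[[-0.001,0,0],[-0.002,0,0],[-0.002,0,0],[-0.002,0,0],[-0.002,0,0]],"turn":[[0,0,0],[0,0,0],[0,0,0],[0,0,0],[0,0,0]],"hand":[0.01,0.01,0.01,0.01,0.01]}' >/dev/null 
python3 ok.py 3 && python3 -m crank '{"offset":[[0,0,0.002],[0,0,0.002],[0,0,0.002],[0,0,0.002],[0,0,0.002]],"turn":[[0,0,0],[0,0,0],[0,0,0],[0,0,0],[0,0,0]],"hand":[0.01,0.01,0.01,0.01,0.01]}' >/dev/null &&
python3 ok.py 3 && python3 -m crank '{"offset":[[0,0,0.003],[0,0,0.003],[0,0,0.003],[0,0,0.003],[0,0,0.003]],"turn":[[0,0,0],[0,0,0],[0,0,0],[0,0,0],[0,0,0]],"hand":[0.01,0.01,0.01,0.01,0.01]}' >/dev/null &&
python3 ok.py 3
```

```text
t 36.65 uvz [-28.6 -53.4  78.9] dF uvz [ 0.74  0.45 -0.4 ] Tz [-0.022  0.001  0.029]
t 37.27 uvz [-27.7 -53.8  69.1] dF uvz [ 0.8   0.3  -0.33] Tz [ 0.005 -0.018 -0.021]
t 37.9 uvz [-27.7 -53.8  54. ] dF uvz [0.47 0.39 0.33] Tz [-0.047  0.012  0.003]
```

```bash

python3 -m crank '{"offset":[[0.006,0,0],[0.01,0,0],[0.01,0,0],[0.01,0,0],[0.009,0,0]],"turn":[[0,0,0],[0,0,0],[0,0,0],[0,0,0],[0,0,0]],"hand":[0.01,0.01,0.01,0.01,0.01]}' >/dev/null 
python3 ok.py 3 && python3 -m crank '{"offset":[[0,0,-0.02],[0,0,-0.03],[0,0,-0.03],[0,0,-0.03],[0,0,-0.02]],"turn":[[0,0,0],[0,0,0],[0,0,0],[0,0,0],[0,0,0]],"hand":[0.01,0.01,0.01,0.01,0.01]}' >/dev/null
python3 - <<'E'
from h import *
show();e=ctrl.read_state()['eef_pos'];print(tool(450-e[0],20-e[1],0).round(4))
cv2.imwrite('pics/scene3.png',ctrl.camera('scene')[:,:,::-1]);
im=ctrl.camera('top')[:,:,::-1];cv2.imwrite('pics/top3.png',cv2.resize(im[120:320,180:430],None,fx=3,fy=3,interpolation=2))
E
```

```text
t 38.52 uvz [-73.5 -53.9  54.4] dF uvz [-0.13 -0.23  0.06] Tz [0.003 0.018 0.021]
t 39.15 p [ 392.6 -167.5  158.5] xyaw 178.2 zax [ 0.002  0.    -1.   ] F [-0.09  0.03 -1.55] T [ 0.019 -0.002 -0.014] op 0.257 g 98.3
[-0.0514  0.1892  0.0002]
```

View pics/top3.png

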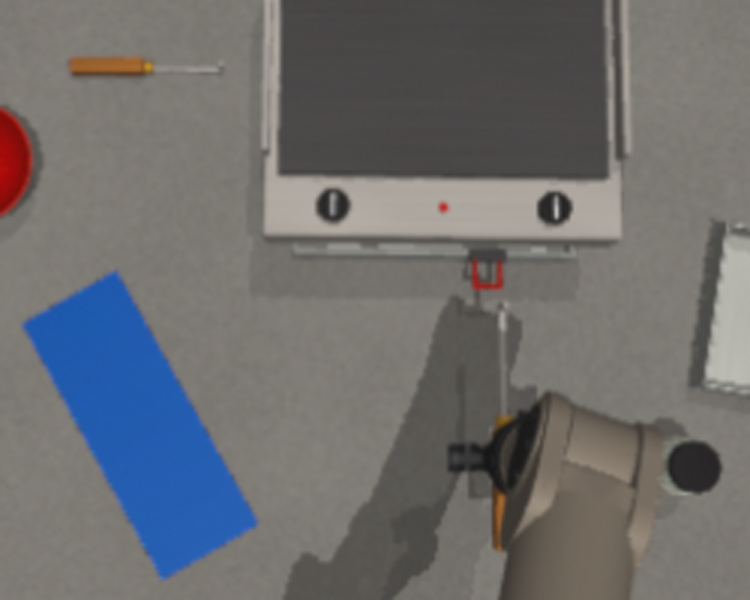

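The tray is out, with its front wall and the red eye at crop (487,270), and the rod is clear of it. Back to the mat.

```bash

python3 -m crank '{"offset":[[-0.0103,0.038,0],[-0.0103,0.038,0],[-0.0103,0.038,0],[-0.0103,0.038,0],[-0.0103,0.038,0]],"turn":[[0,0,0],[0,0,0],[0,0,0],[0,0,0],[0,0,0]],"hand":[0.01,0.01,0.01,0.01,0.01]}' >/dev/null 
python3 -m crank '{"offset":[[0.0035,0.037,0],[0.0035,0.037,0],[0.0035,0.037,0],[0.0035,0.037,0],[0.0035,0.037,0]],"turn":[[0,0,0],[0,0,0],[0,0,0],[0,0,0],[0,0,0]],"hand":[0.01,0.01,0.01,0.01,0.01]}' >/dev/null
python3 -m crank '{"offset":[[0,0,0],[0,0,0],[0,0,0],[0,0,0],[0,0,0]],"turn":[[0,0,-0.106],[0,0,-0.106],[0,0,-0.106],[0,0,-0.106],[0,0,-0.106]],"hand":[0.01,0.01,0.01,0.01,0.01]}' >/dev/null
python3 -m crank '{"offset":[[0,0,0.03],[0,0,0.035],[0,0,0.035],[0,0,0.02],[0,0,0.01]],"turn":[[0,0,0],[0,0,0],[0,0,0],[0,0,0],[0,0,0]],"hand":[0.01,0.01,0.01,0.01,0.01]}' >/dev/null
python3 - <<'E'
from h import *
show();e=ctrl.read_state()['eef_pos'];print(tool(438-e[0],205-e[1],0).round(4))
E
```

```text
t 41.75 p [436.9 205.4  25.2] xyaw -151.5 zax [-0.003 -0.002 -1.   ] F [ 0.67 -0.14 -1.66] T [-0.018  0.035  0.003] op 0.259 g 98.4
[-0.0008 -0.0009 -0.    ]
```

```bash

python3 -m crank '{"offset":[[0,0,0.006],[0,0,0.005],[0,0,0.003],[0,0,0.001],[0,0,0.0005]],"turn":[[0,0,0],[0,0,0],[0,0,0],[0,0,0],[0,0,0]],"hand":[0.01,0.01,0.01,0.01,0.01]}'
python3 -m crank '{"offset":[[0,0,0.0005],[0,0,0],[0,0,0],[0,0,0],[0,0,0]],"turn":[[0,0,0],[0,0,0],[0,0,0],[0,0,0],[0,0,0]],"hand":[0.02,0.03,0.04,0.06,0.07]}'
```

```text
t: 42.38
eef_pos: [438.7, 206.6, 12.1]
tool_rot: [-0.247, 0.969, 0.0, 0.0]
wrist_force: [-0.5, 0.2, -1.5]
opening: 0.26
grip_force: 98.4
t: 43.0
eef_pos: [438.5, 206.5, 11.4]
tool_rot: [-0.247, 0.969, 0.0, 0.0]
wrist_force: [0.1, 0.3, 0.0]
opening: 0.814
grip_force: 0.0
```

```bash

python3 -m crank '{"offset":[[0,0,0],[0,0,-0.01],[0,0,-0.03],[0,0,-0.05],[0,0,-0.05]],"turn":[[0,0,0],[0,0,0],[0,0,0],[0,0,0],[0,0,0]],"hand":[0.085,0.085,0.085,0.085,0.085]}'
python3 -m crank '{"offset":[[0,0,-0.04],[0,0,-0.03],[0,0,0],[0,0,0],[0,0,0]],"turn":[[0,0,0],[0,0,0],[0,0,0],[0,0,0],[0,0,0]],"hand":[0.085,0.085,0.085,0.085,0.085]}' >/dev/null
python3 - <<'E'
from h import *
show();a=ctrl.camera('wrist')[:,:,::-1]
h=cv2.cvtColor(a,cv2.COLOR_BGR2HSV);m=cv2.inRange(h,(5,120,60),(18,255,255));m[:,420:]=0
ys,xs=np.where(m);W=px2w('wrist',np.c_[xs,ys],29)[:,:2].astype(np.float32);print(cv2.minAreaRect(W))
b=cv2.resize(ctrl.camera('scene')[:,:,::-1],(360,270));cv2.imwrite('pics/end.png',np.hstack([cv2.resize(a,(360,270)),b]))
E
```

```text
t: 43.62
eef_pos: [438.3, 206.2, 153.3]
tool_rot: [-0.246, 0.969, 0.0, 0.0]
wrist_force: [1.3, 0.6, -0.2]
opening: 0.992
grip_force: 0.0
t 44.25 p [437.6 205.9 220.1] xyaw -151.5 zax [-0.002 -0.001 -1.   ] F [-0.32  0.32  0.2 ] T [-0.026 -0.022 -0.002] op 0.997 g 0.0
((415.4864196777344, 192.99264526367188), (123.58589172363281, 22.734394073486328), 28.991369247436523)
```

View pics/end.png

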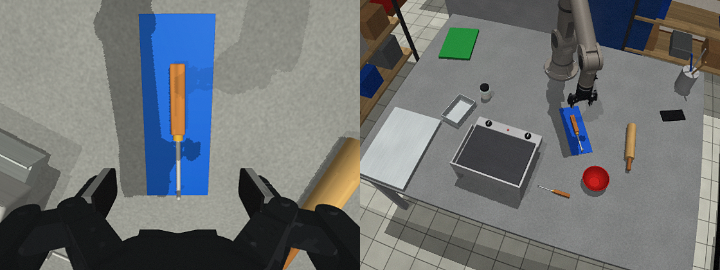

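The rod lies flat on the mat, handle at about (178,64)–(178,135), with the gripper clear above it, the tray out and the bystanders in place. I'll hand it in.

```bash
python3 -c "
from cell import ctrl
print(ctrl.sign_off())"
```

```text
the job is handed in; nothing more can be done
None
```

I drew the drip tray out to its stop with the hook, laid the rod back on the middle of the blue mat and handed the job in at about 44 s; no verdict was returned.

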